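Close and lock the lid of the dust filter box

ROBOT

A 7-joint arm with a two-finger parallel gripper is mounted at the origin on a cart in front of the work surface, level with it; the furniture and walls round the work are solid. World frame = base frame: x ahead of the robot, y to its left, z up, the work surface at z = 0. Lengths are in m, angles in rad, forces in N, time in s.
With the tool pointing down it reaches from about 0.35 to 0.9 m from the base axis. Payload 8.1 kg.
Tool frame: the origin (TCP) lies between the finger pads; the fingertips stand 19 mm ahead of it and the grasp point (between the pads) is the TCP; y points along the fingers, x is the direction in which the jaws open and shut, and the axes are right-handed (so a half turn about y gives the same grasp; the last joint's range is limited). The gripper opens to 92 mm and grips with 3 to 60 N. Pads are 19 mm wide; open, the fingers measure 130 mm over their backs; the gripper's body (75 mm by 190 mm) begins 47 mm behind the grasp point.
Start: joints at [1.144, 0.434, 0.025, 1.573, -0.012, 1.134, -0.075], TCP at [0.199, -0.593, 0.246] pointing down, gripper open.
Joint ranges: [-2.62, 2.62], [-0.44, 2.09], [-1.27, 1.32], [0.08, 2.57], [-1.32, 4.46], [0.12, 2], [-2.74, 2.74]. Speed limits (rad/s): [2.22, 2.22, 3.01, 3.01, 3.14, 3.14, 3.14].

INTERFACE

Orientations are given as a unit quaternion [w, x, y, z].
In Python, from station import robot gives the robot as it stands. Calls block until the motion is done:
- robot.move_ptp(position, orientation): joint-space move of the TCP to a pose.
- robot.move_l(position, speed=0.15, rotation=None): straight line of the TCP; rotation=None keeps the orientation; speed is the mean speed in m/s.
- robot.move_j(angles): joint-space move.
- robot.set_gripper(opening, effort=None): finger opening in m; effort is the grip in N (None keeps the last); returns when the fingers have stopped.
- robot.wait(seconds).
- robot.solve_ik(position, orientation): joint angles nearest the present ones, or None.
- robot.state(): the state.
- robot.capture(name): name is "side" or "top" or "wrist"; returns a dict with "color" (420x560x3 uint8, red, green, blue), "z_map" (420x560 float32, m along the optical axis (not along the pixel's ray), 0 where there is no reading), "K" (3x3 intrinsics, pixels), "R" (3x3) and "t" (3): a world point X has camera coordinates R X + t. Camera axes: x right, y down, z forward; pixel columns grow to the right and rows downward; lengths in m; the calibration is good to about 2 mm. The wrist camera is an equidistant fisheye: a pixel r from the principal point sees the ray r / f radians off the axis. A picture is of the moment at which its call begins.
A pose or a line that the arm cannot do raises robot.PlanningError and nothing moves.
- robot.hand_in(): hands the job in, once; it reports no verdict.
The state is a dict: "t": time; "joint_pos": joint angles; "qvel": joint speeds; "joint_torque": joint torques, N m; "ee_pos": TCP position; "ee_rot": TCP orientation; "ft_force": force on the tool from outside, world axes, zero at the start; "ft_torque": the same for the moment, N m; "gripper_width": finger opening in m.
Only numpy, scipy, OpenCV 4.12 (cv2) and the standard library are available. Lean on these libraries where they do the work, as an engineer would, in place of code of your own. Each camera call takes 0.05 s, during which the arm holds its last target.

TASK

The lid of the dust filter box has been left open. Push the lid fully shut with the fingertips, then set a fingertip in the slot of each of its two quarter-turn fasteners and turn both clockwise to the stop, so that each slot points to the front edge and the lid is locked. Pick nothing up, do not raise the lid any further, and leave the things around the box where they are.

Things in the scene. Friction and masses are not known exactly. Their poses are not given: they have to be found in the camera images.
- filter_box: Grey sheet-metal dust filter box, fixed to the bench: 260 mm deep (its x), 320 mm wide (its y), 90 mm high, round hose stub on its -y side. Origin at the centre of the underside, at bench height; x points from the front (louvres, nearest the robot) to the hinge side at the back, z up. The lid's hinge line runs along y at x = +130 mm, z = 96 mm.
- lid (a joint): Angle of the lid (rad): 0 shut, grows as its front edge rises. Friction hinges hold it at any angle; pushing it down near the front takes 1 to 6 N. Shut, its flat top face lies 102 mm above the bench; its front edge is 263 mm from the hinge line. Unless it is shut to within about 4 mm the cam tongues under it strike their keepers and the fasteners do not turn home.
- lid_front_top (a point): Point on the top face of the lid, midway between the fasteners, 225 mm from the hinge line (38 mm behind the front edge); there is 80 mm of flat lid between the fastener rings here. Axes as filter_box when the lid is shut, tilting with it: z is square to the lid.
- left_cam (a joint): Turn of the left fastener (rad), on the +y side of the lid: 0 unlocked (slot along the front edge), pi/2 locked, at a hard stop (slot square to the front edge). Grows clockwise seen from above. Turning it takes about 0.12 N m and it stays where it is left.
- right_cam (a joint): The same for the right fastener, on the -y side of the lid; it also locks clockwise.
- left_slot (a point): Centre of the floor of the left fastener's slot, on its turning axis, 195 mm from the hinge line, 90 mm to the +y side of the lid's middle. Bare metal rotor, 80 mm across, flush in a black ring of 100 mm, straight black-floored slot right across: 30 mm wide, 82 mm long, 14 mm deep. Slot runs along this point's y axis; z points up out of it. Ring top 14 mm above this point, lid face 2 mm below.
- right_slot (a point): The same for the right fastener, 90 mm to the -y side of the lid's middle.
- block_a: Loose tapered wooden block 28 x 51 x 64 mm standing in front of the box, to the left; origin at the centre of its underside. To be left alone.
- block_b: Loose tapered wooden block 28 x 50 x 64 mm standing in front of the box, to the right; origin at the centre of its underside. To be left alone.
- abrasive_roll: Loose dark roll of abrasive cloth, 69 mm across, 50 mm high, standing to the right; origin at the centre of its underside. To be left alone.
- spanner: Loose spanner 35 x 197 x 8 mm lying at the front edge of the bench. To be left alone.
- calliper: Loose spring calliper 68 x 152 x 9 mm lying at the front right of the bench. To be left alone.
- mallet: Loose wooden mallet 184 x 85 x 60 mm lying at the left of the bench. To be left alone.

How it is judged:
On the way, in this order (a step that is already met when the one before it is completed fails the run):
1. the lid is pushed shut (value of joint lid below 0.015 rad), for 0.2 s.
2. with the lid shut, one of the two fasteners is locked (value of joint lid below 0.015 rad and value of joint any of left_cam, right_cam above 1.45 rad), for 0.1 s.
At the end, for the whole second after the job is handed in: The lid is shut to within 0.015 rad (4 mm at its front edge) and both fasteners stand within 7 degrees of the locked stop (a quarter turn, over 1.45 rad) (value of joint lid below 0.015 rad and value of joint each of left_cam, right_cam above 1.45 rad); the robot touches nothing.
It fails at once if the lid is lifted or swung further open (value of joint lid above 0.46 rad).
It fails at once if a block beside the box is lifted, knocked or moved (distance of any of block_a, block_b from where it was at the start of the episode above 0.02 m).
It fails at once if another thing on the bench is lifted or moved (distance of any of abrasive_roll, spanner, calliper, mallet from where it was at the start of the episode above 0.02 m).
It also fails if it takes over 64 s, if anything falls off the work surface, if the arm or the gripper's body presses on something with over 40 N, if the wrist force passes 120 N, or if a joint passes its speed limit or range.

## Working session

There is one attempt and no reset: what is moved stays moved. The work goes in short steps, each a Python script; the robot and the scene stay as the last script left them, time stands still between calls to the robot, and variables do not carry over. Pictures are saved under pics/ and viewed, and the job is handed in when it is done.

```bash
mkdir -p pics; ls
python3 - <<'E'
from station import robot
import cv2,numpy as np
print(robot.state())
for n in ["side","top","wrist"]:
    c=robot.capture(n); cv2.imwrite(f"pics/{n}0.png",c["color"][:,:,::-1]); np.savez(f"{n}0.npz",**c)
    print(n,c["K"].tolist(),c["R"].tolist(),c["t"].tolist())
E
```

```text
pics
{'t': 0.0, 'joint_pos': array([ 1.1443981 ,  0.43521572,  0.02500746,  1.57412786, -0.01162578,
        1.13398499, -0.07509424]), 'qvel': array([-6.07658165e-05, -7.69874852e-04, -8.00993183e-04, -2.02823540e-03,
        2.94119600e-04, -4.51108309e-04, -1.22512347e-03]), 'joint_torque': array([ 8.75442420e-04, -6.67851591e+01,  9.85650681e-01, -3.14457572e+01,
       -6.04482251e-02,  4.28532623e-02,  1.49222215e-04]), 'ee_pos': array([ 0.19863492, -0.59207428,  0.24493796]), 'ee_rot': array([ 0.57432397, -0.57374738,  0.4133783 , -0.41241278]), 'ft_force': array([-0.41252302, -0.74811315, -0.67733261]), 'ft_torque': array([ 0.06224568, -0.01177289, -0.03438894]), 'gripper_width': 0.09134830375892435}
side [[486.91129810357097, 0.0, 278.8657337686505], [0.0, 486.91129810357097, 208.24707151952566], [0.0, 0.0, 1.0]] [[-0.8213083743710634, -0.5699726907809302, 0.024159593372136415], [-0.2577162405615364, 0.33291135130556654, -0.9070569836138905], [0.5089547067655323, -0.7511998162512072, -0.42031409984125323]] [0.4332589077169635, 0.22401452351045095, 1.0858784547294946]
top [[459.83770014275615, 0.0, 271.5596996853346], [0.0, 459.83770014275615, 213.2272950169787], [0.0, 0.0, 1.0]] [[0.008829075628350018, -0.99995943893116, 0.001779864047669518], [-0.9969989960200216, -0.008939807577605633, -0.07689656543399075], [0.07690935806920708, -0.00109559707680157, -0.9970374869123166]] [0.0013599118553446266, 0.5470141812725743, 1.2922063498760907]
wrist [[325.19226210127806, 0.0, 272.68004654098416], [0.0, 325.19226210127806, 212.57352776717468], [0.0, 0.0, 1.0]] [[0.3183002288078962, -0.9479893686843512, -0.0010588683998469155], [-0.9121270747468376, -0.3065629151053944, 0.2721091299384533], [-0.25828117208697227, -0.08564657578403291, -0.9622658157712202]] [-0.6249634402547973, -0.034514931994685194, 0.39044855753777646]
```

View pics/top0.png

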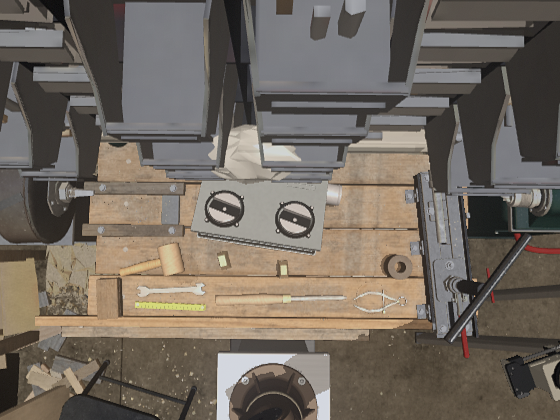

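View pics/side0.png

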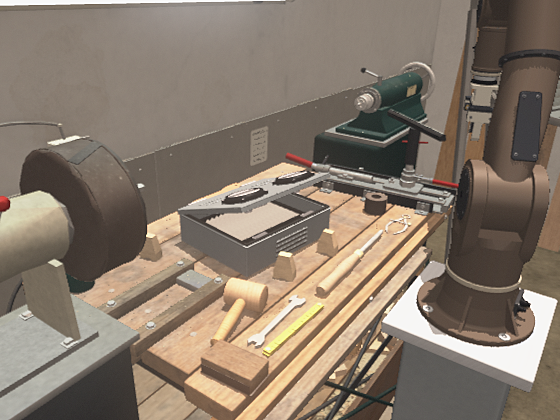

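The top view shows the lid with two round fasteners at about (224,208) and (297,218). The blocks sit at (223,260) and (284,268), just in front. The side view shows the lid open. Next I'll zoom in and measure.

```bash
cat > h.py <<'E'
import numpy as np,cv2
def cloud(c):
    z=c["z_map"].astype(float);K=c["K"]
    v,u=np.mgrid[:z.shape[0],:z.shape[1]]
    P=np.stack([(u-K[0,2])/K[0,0]*z,(v-K[1,2])/K[1,1]*z,z],-1)
    W=(P-c["t"])@c["R"]
    W[z==0]=np.nan
    return W
E
python3 - <<'E'
import numpy as np,cv2
from h import *
c=np.load("top0.npz");W=cloud(c)
im=c["color"][:,:,::-1]
cv2.imwrite("pics/topz.png",cv2.resize(im[165:285,180:350],None,fx=4.6,fy=4.6,interpolation=cv2.INTER_CUBIC))
for u,v in [(224,208),(297,218),(205,190),(325,195),(260,200),(250,230),(262,245),(192,235),(320,250),(223,260),(284,268),(398,265),(300,150),(180,120),(300,100),(330,187),(230,150)]: print(u,v,W[v,u].round(3))
# box region profile along the column
for v in range(120,262,6): print(v,W[v,260].round(3))
c=np.load("side0.npz")
cv2.imwrite("pics/sidez.png",cv2.resize(c["color"][150:300,160:360,::-1],None,fx=4,fy=4,interpolation=cv2.INTER_CUBIC))
E
```

```text
224 208 [0.548 0.127 0.166]
297 218 [ 0.524 -0.058  0.17 ]
205 190 [0.595 0.178 0.157]
325 195 [ 0.587 -0.132  0.14 ]
260 200 [0.571 0.036 0.154]
250 230 [0.492 0.06  0.183]
262 245 [0.456 0.031 0.096]
192 235 [0.483 0.236 0.   ]
320 250 [ 0.444 -0.114  0.189]
223 260 [0.414 0.138 0.065]
284 268 [ 0.394 -0.029  0.067]
398 265 [ 0.403 -0.358  0.004]
300 150 [ 0.545 -0.021  0.876]
180 120 [0.547 0.08  0.973]
300 100 [ 0.522 -0.007  1.099]
330 187 [ 0.617 -0.154  0.071]
230 150 [0.542 0.048 0.886]
120 [0.535 0.016 1.017]
126 [0.531 0.016 1.016]
132 [0.527 0.016 1.015]
138 [0.527 0.016 0.997]
144 [0.54  0.018 0.924]
150 [0.535 0.018 0.922]
156 [0.53  0.018 0.919]
162 [0.531 0.019 0.885]
168 [0.526 0.019 0.878]
174 [0.521 0.019 0.87 ]
180 [0.518 0.02  0.851]
186 [0.609 0.037 0.14 ]
192 [0.592 0.037 0.145]
198 [0.576 0.036 0.154]
204 [0.56  0.036 0.158]
210 [0.544 0.036 0.163]
216 [0.528 0.036 0.17 ]
222 [0.513 0.035 0.172]
228 [0.497 0.035 0.184]
234 [0.482 0.035 0.184]
240 [0.467 0.034 0.189]
246 [0.453 0.037 0.085]
252 [ 0.436  0.039 -0.003]
258 [0.419 0.038 0.002]
```

```bash
sleep 1
```

```text
(no output)
```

View pics/topz.png

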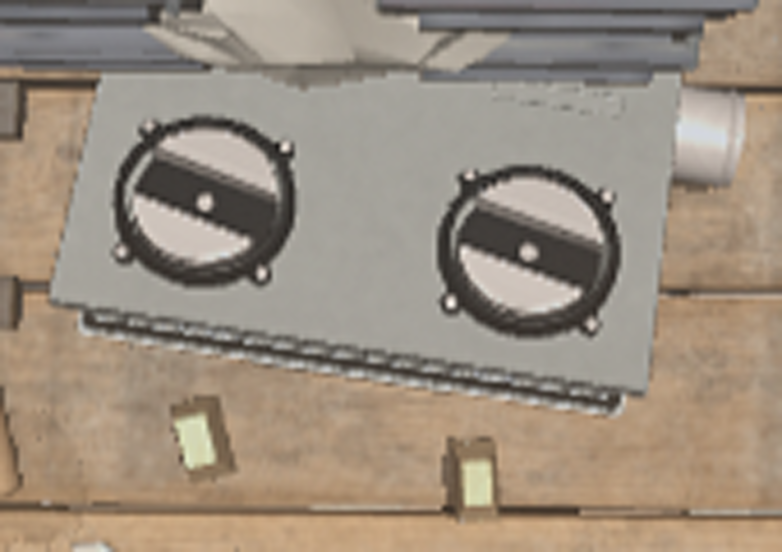

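View pics/sidez.png

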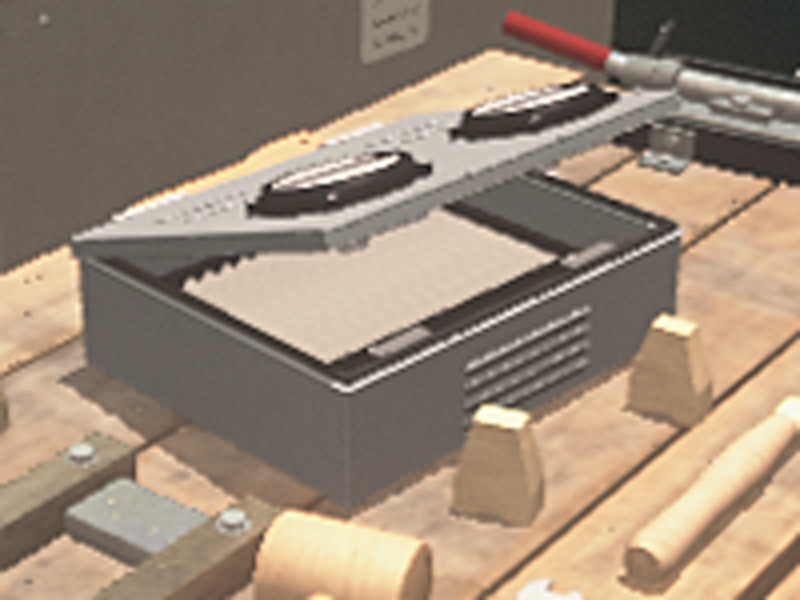

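The zoom shows both slots tilted a little clockwise of the front edge, by about 10°, and the blocks standing 20–40 mm off the front wall. Next I'll fit the lid plane and rectify the image.

```bash
cat >> h.py <<'E'
def fitplane(P,it=300,tol=.003):
    rng=np.random.default_rng(0);best=None
    for _ in range(it):
        a,b,c=P[rng.choice(len(P),3,replace=False)]
        n=np.cross(b-a,c-a);l=np.linalg.norm(n)
        if l<1e-9: continue
        n/=l;m=abs((P-a)@n)<tol
        if best is None or m.sum()>best.sum():best=m
    Q=P[best];c=Q.mean(0);n=np.linalg.svd(Q-c,full_matrices=False)[2][2]
    if n[2]<0:n=-n
    return c,n,best
def proj(c,X):
    p=X@c["R"].T+c["t"];p=p@c["K"].T
    return p[...,:2]/p[...,2:]
E
python3 - <<'E'
from h import *
def boxlid(name):
    c=np.load(name+"0.npz");W=cloud(c)
    m=(W[...,0]>.42)&(W[...,0]<.75)&(W[...,1]>-.2)&(W[...,1]<.25)&(W[...,2]>.1)&(W[...,2]<.25)
    P=W[m];return c,P
for name in ["top","side"]:
    c,P=boxlid(name)
    cc,n,m=fitplane(P)
    ang=np.arccos(n[2]);h=-n[:2]/np.linalg.norm(n[:2]) 
    yaw=np.arctan2(-h[1],-h[0])
    # lid rises toward the front => n tilts towards +x_box
    d=n[:2]/np.linalg.norm(n[:2]);yaw=np.arctan2(d[1],d[0])
    # hinge: point with z=.096 , signed dist -6mm from plane
    # s: along d ; plane: n.(p-cc)=-.006
    s=(-.006-n[2]*(.096-cc[2])+n@np.array([cc[0],cc[1],0])-0)/np.linalg.norm(n[:2])
    print(name,len(P),m.sum(),"ang",ang,"yaw",yaw,"hinge s",s)
    # rectify
    ex=np.array([d[0]*np.cos(ang),d[1]*np.cos(ang),-np.sin(ang)]);ey=np.cross(n,ex)
    hp=np.array([d[0]*s,d[1]*s,.096])+n*.006
    # rectified px: 2px/mm : cols = -y (right = -y), rows = distance from hinge
    r=np.arange(-20,300,.5)/1000;q=np.arange(-250,250,.5)/1000
    X=hp+n*.012-r[:,None,None]*ex-q[None,:,None]*ey   # ring-top plane
    uv=proj(c,X).astype(np.float32)
    im=cv2.remap(np.ascontiguousarray(c["color"][:,:,::-1]),uv[...,0],uv[...,1],cv2.INTER_CUBIC)
    cv2.imwrite(f"pics/rect_{name}.png",cv2.resize(im,None,fx=.8,fy=.8))
    np.savez(f"rect_{name}.npz",im=im,hp=hp,ex=ex,ey=ey,n=n)
c=np.load("top0.npz");W=cloud(c);m=W[...,2]>.6
print(np.nanmin(W[m],0))
E
```

```text
top 7748 4887 ang 0.345241683161423 yaw -0.14076357751787688 hinge s 0.7034534445245014
side 2788 1338 ang 0.3396823116809911 yaw -0.14250830064812303 hinge s 0.6992651183116774
[ 0.50459407 -0.28417314  0.70288947]
```

```bash
sleep 1
```

```text
(no output)
```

View pics/rect_top.png

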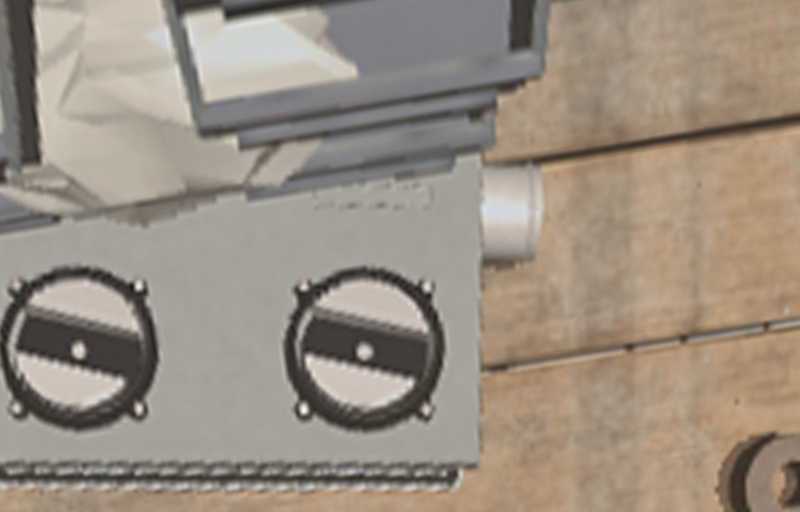

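View pics/rect_side.png

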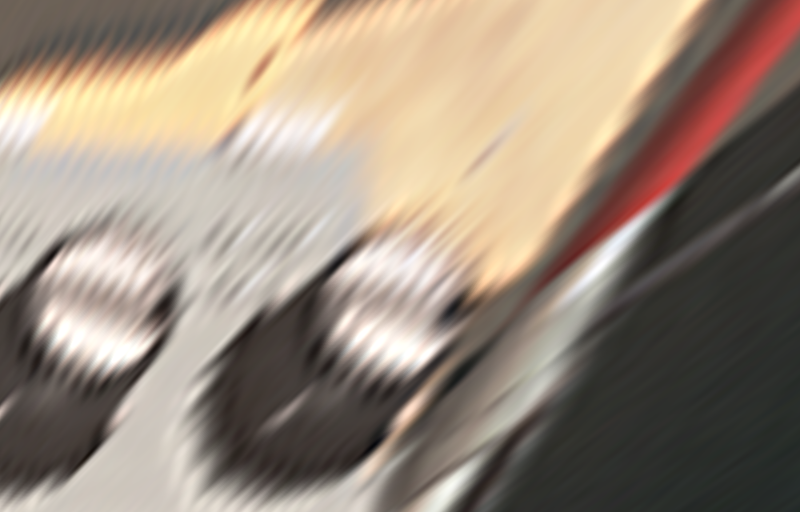

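Lid angle is about 0.34 rad, yaw −0.141 and hinge at s≈0.699. The slot centres show in the rectified view at (80,350) and (365,350), and both slots stand about 12° clockwise. Next I'll check for obstacles on the way and the wrist range.

```bash
cat >> h.py <<'E'
from scipy.spatial.transform import Rotation as Ro
YAW=-.141; D=np.array([np.cos(YAW),np.sin(YAW)]); E=np.array([-np.sin(YAW),np.cos(YAW)]); HS=.699; YC=.111
def bx(dist,y): return (HS-dist)*D+(YC+y)*E   # shut-lid point -> world xy
def quat(psi):
    x=np.array([np.cos(psi),np.sin(psi),0]);y=np.array([0,0,-1.]);z=np.cross(x,y)
    q=Ro.from_matrix(np.stack([x,y,z],1)).as_quat();return q[[3,0,1,2]]
E
python3 - <<'E'
from h import *
from station import robot
for n in ["top","side"]:
    W=cloud(np.load(n+"0.npz"))
    m=(W[...,0]>.15)&(W[...,0]<.55)&(W[...,1]<-.25)&(W[...,1]>-.65)&(W[...,2]<.65)
    P=W[m]; print(n,[ (x0,round(P[(abs(P[:,1]-x0)<.025),2].max(),3)) for x0 in np.arange(-.6,-.25,.05) if (abs(P[:,1]-x0)<.025).any()])
s=robot.state();M=Ro.from_quat(np.roll(s["ee_rot"],-1)).as_matrix();print(M.round(3))
print(bx(.22,0),bx(.195,.09),bx(.195,-.09))
for name,p,z in [("push",bx(.22,0),.2),("L",bx(.195,.09),.127),("R",bx(.195,-.09),.127)]:
    for psi in np.arange(-3.5,3.6,.5):
        q=robot.solve_ik([*p,z],quat(psi)); print(name,round(psi,2),None if q is None else np.round(q,2))
E
```

```text
top [(np.float64(-0.6), np.float64(0.356)), (np.float64(-0.5499999999999999), np.float64(0.422)), (np.float64(-0.4999999999999999), np.float64(0.342)), (np.float64(-0.44999999999999984), np.float64(0.276)), (np.float64(-0.3999999999999998), np.float64(0.275)), (np.float64(-0.34999999999999976), np.float64(0.058)), (np.float64(-0.2999999999999997), np.float64(0.056))]
side [(np.float64(-0.6), np.float64(0.618)), (np.float64(-0.5499999999999999), np.float64(0.619)), (np.float64(-0.4999999999999999), np.float64(0.621)), (np.float64(-0.44999999999999984), np.float64(0.623)), (np.float64(-0.3999999999999998), np.float64(0.27)), (np.float64(-0.34999999999999976), np.float64(0.052)), (np.float64(-0.2999999999999997), np.float64(0.052))]
[[ 0.318 -0.     0.948]
 [-0.948  0.001  0.318]
 [-0.001 -1.    -0.   ]]
[0.48984558 0.042583  ] [0.52724547 0.1281765 ] [ 0.50194948 -0.05003717]
push -3.5 [ 0.59  0.47 -1.06  1.89  0.47  1.06  2.12]
push -3.0 [-1.04  0.45  1.17  2.01 -0.5   1.01 -2.62]
push -2.5 [-1.04  0.45  1.17  2.01 -0.5   1.01 -2.12]
push -2.0 [ 0.18  0.31 -0.47  1.92  0.17  0.95 -2.3
[... 1402 characters left out ...]
0 [-0.78  0.63  1.16  2.06 -0.74  0.94 -2.22]
R -2.5 [ 0.05  0.39 -0.08  2.    0.04  0.76 -2.55]
R -2.0 [ 0.14  0.39 -0.19  1.99  0.11  0.77 -2.11]
R -1.5 [ 0.22  0.4  -0.29  1.98  0.16  0.78 -1.67]
R -1.0 [ 0.29  0.41 -0.38  1.98  0.21  0.79 -1.22]
R -0.5 [ 0.37  0.43 -0.49  1.97  0.28  0.8  -0.78]
R 0.0 [ 0.43  0.45 -0.57  1.97  0.33  0.82 -0.32]
R 0.5 [ 0.48  0.47 -0.65  1.96  0.37  0.83  0.13]
R 1.0 [ 0.53  0.49 -0.72  1.96  0.42  0.85  0.58]
R 1.5 [ 0.53  0.48 -0.72  1.96  0.42  0.85  1.09]
R 2.0 [ 0.75  0.62 -1.06  1.94  0.66  0.98  1.36]
R 2.5 [ 0.75  0.62 -1.06  1.94  0.66  0.98  1.86]
R 3.0 [-0.78  0.63  1.16  2.06 -0.74  0.94 -2.5 ]
R 3.5 [-0.78  0.63  1.16  2.06 -0.74  0.94 -2.  ]
```

Run:
```python
from h import *
for n in ["top","side"]:
    W=cloud(np.load(n+"0.npz"))
    m=(W[...,0]>-.1)&(W[...,0]<.75)&(W[...,1]<-.1)&(W[...,1]>-.75)&(W[...,2]<.8)
    P=W[m]
    H=np.full((9,8),np.nan)
    for p in P:
        i=int((p[0]+.1)/.1);j=int((p[1]+.75)/.0875)
        if i<9 and j<8: H[i,j]=np.nanmax([H[i,j],p[2]])
    print(n);print(H.round(2))
c=np.load("wrist0.npz");
```

```text
top
[[-0.72 -0.72 -0.72 -0.72 -0.72 -0.72  0.01  0.05]
 [-0.35 -0.59 -0.72 -0.72 -0.73 -0.72  0.01  0.05]
 [-0.24   nan  0.42   nan   nan -0.03  0.01  0.01]
 [  nan  0.36  0.42  0.27  0.27  0.01  0.01  0.01]
 [  nan  0.01  0.28  0.28  0.06  0.01  0.03  0.03]
 [ 0.16  0.27  0.28  0.07  0.06  0.01  0.01  0.19]
 [ 0.25  0.33  0.31  0.07  0.03  0.79  0.8   0.77]
 [  nan  0.04  0.05  0.07  0.03  0.01  0.78  0.73]
 [  nan   nan   nan  0.01  0.01  0.01  0.01   nan]]
side
[[-0.74 -0.73 -0.74   nan   nan   nan  0.    0.63]
 [  nan   nan   nan   nan   nan   nan  0.63  0.63]
 [  nan  0.56  0.61  0.62   nan -0.03  0.    0.  ]
 [ 0.33  0.62  0.62  0.61  0.27  0.01  0.    0.  ]
 [  nan -0.69  0.27  0.27  0.05  0.05  0.02  0.02]
 [ 0.16  0.27  0.27  0.07  0.05  0.05  0.    0.19]
 [ 0.36  0.33  0.31  0.07  0.03  0.    0.07  0.1 ]
 [ 0.38  0.31  0.09  0.09  0.03 -0.    0.11  0.12]
 [ 0.14  0.14  0.    0.08   nan   nan   nan  0.1 ]]
```

View pics/wrist0.png

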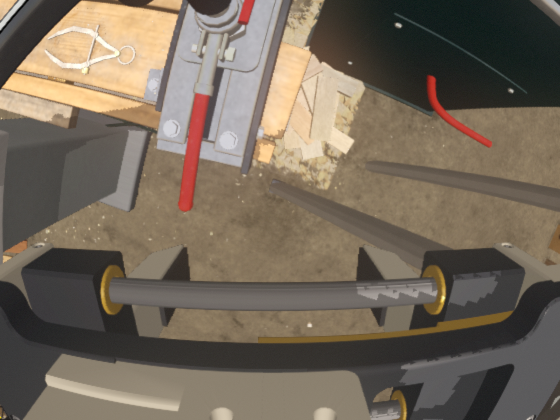

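The wrist view shows the clamp lever (red, 185–250 px) just inboard of the gripper, up to about 0.28 m high. I'll raise and retract, swing j1, then come in over the lid at low height, below the overhead fixture.

Run:
```python
from h import *
from station import robot
s=robot.state();p=s["ee_pos"]
robot.move_l([p[0],p[1],.38],speed=.25)
u=p[:2]/np.linalg.norm(p[:2])
robot.move_l([*(u*.44),.38],speed=.25)
q=robot.state()["joint_pos"].copy();print(q.round(3))
q[0]=-0.09; robot.move_j(q)
robot.set_gripper(0.0,20)
s=robot.state();print(s["t"],s["joint_pos"].round(3),s["ee_pos"].round(3),s["ft_force"],s["gripper_width"])
for z in (.26,.12):
    for psi in (1.43,): print(robot.solve_ik([*bx(.22,0),z],quat(psi)))
c=robot.capture("side");cv2.imwrite("pics/side1.png",c["color"][:,:,::-1])
```

```text
[ 1.124e+00  3.800e-02  1.000e-03  1.764e+00  0.000e+00  1.339e+00
 -1.210e-01]
4.9917 [-9.000e-02  3.800e-02  1.000e-03  1.764e+00  0.000e+00  1.339e+00
 -1.210e-01] [ 0.441 -0.014  0.38 ] [-0.08822397  0.33253827 -0.96875953] 6.135336494193978e-05
[-0.09624056  0.21265873 -0.11872306  1.86048042  0.02850104  1.07007729
  1.20400164]
[-0.09804355  0.38080091 -0.12464713  2.03074666  0.06904326  0.73391114
  1.16485015]
```

View pics/side1.png

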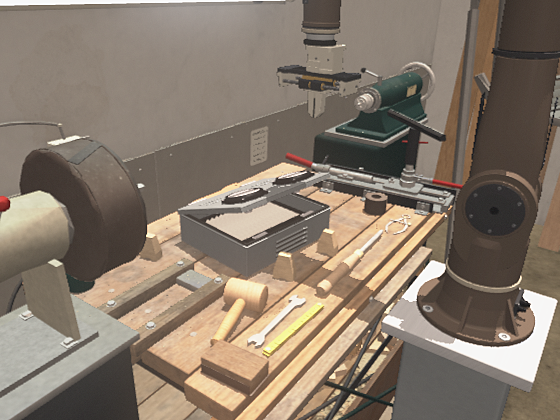

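The arm is clear of everything, with the closed fingertips at (316,112). Now I'll push the lid.

Run:
```python
from h import *
from station import robot
p=bx(.22,0)
robot.move_ptp([*p,.235],quat(1.43))
f0=robot.state()["ft_force"];print(f0)
z=.235
for z in [.20,.18,.16,.145,.135,.13,.126,.123,.121,.119,.117,.115]:
    robot.move_l([*p,z],speed=.06)
    s=robot.state();print(round(s["t"],2),z,s["ee_pos"].round(4),(s["ft_force"]-f0).round(1))
    if s["ft_force"][2]-f0[2]>18: break
robot.wait(.3);s=robot.state();print(s["ee_pos"].round(4),(s["ft_force"]-f0).round(1))
robot.move_l([*p,.24],speed=.15)
c=robot.capture("side");cv2.imwrite("pics/side2.png",c["color"][:,:,::-1]);np.savez("side2.npz",**c)
c=robot.capture("top");cv2.imwrite("pics/top2.png",c["color"][:,:,::-1]);np.savez("top2.npz",**c)
```

```text
[0.3966662  0.2446407  0.33072115]
6.97 0.2 [0.4899 0.0426 0.1999] [-1.2  0.1  0.1]
7.46 0.18 [0.4897 0.0425 0.1797] [-1.   0.   0.1]
7.94 0.16 [0.4897 0.0425 0.1597] [-0.2 -0.9  1. ]
8.34 0.145 [0.4897 0.0425 0.1447] [-0.8 -0.5  0.2]
8.66 0.135 [0.4897 0.0425 0.1348] [ 0.2  0.3 -1.4]
8.91 0.13 [0.4898 0.0425 0.1299] [-1.   0.3 -0.2]
9.16 0.126 [0.4897 0.0426 0.1258] [0.  0.2 0.6]
9.41 0.123 [0.4897 0.0426 0.1228] [-0.3  0.3 -0.1]
9.66 0.121 [0.4899 0.0426 0.1213] [-2.6 -0.2  6.1]
9.91 0.119 [0.49   0.0426 0.121 ] [-11.6  -1.8  32.1]
[0.49   0.0426 0.121 ] [-10.4  -2.1  31.8]
```

```bash
sleep 1
```

```text
(no output)
```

View pics/side2.png

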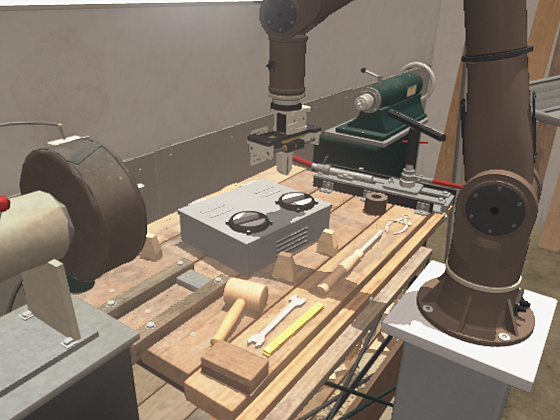

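The side view shows the lid shut, with the rotors at (250,222) and (296,201). Contact came at tip height 0.102, as expected. Next I'll measure the slots with the lid shut.

Run:
```python
from h import *
out=[]
for n in ["side","top"]:
    c=np.load(n+"2.npz");W=cloud(c)
    L=np.stack([(W[...,:2]@D)-HS,(W[...,:2]@E)-YC],-1)
    m=(L[...,0]>-.25)&(L[...,0]<-.01)&(abs(L[...,1])<.15)&(W[...,2]>.085)&(W[...,2]<.115)
    if m.sum()>100:
        cc,nn,_=fitplane(W[m]);print(n,m.sum(),"z",cc[2],"tilt x",nn[:2]@D, "y",nn[:2]@E)
    r=np.arange(100,300,.5)/1000;q=np.arange(-200,200,.5)/1000
    X=np.zeros((len(r),len(q),3));X[...,:2]=(HS-r)[:,None,None]*D+(YC-q)[None,:,None]*E
    X[...,2]=.118
    uv=proj(c,X).astype(np.float32)
    out.append(cv2.remap(np.ascontiguousarray(c["color"][:,:,::-1]),uv[...,0],uv[...,1],cv2.INTER_CUBIC))
cv2.imwrite("pics/rect2.png",cv2.resize(np.vstack(out),None,fx=.7,fy=.7))
```

```text
side 3675 z 0.10060704329743578 tilt x 0.0037970650805315667 y -0.0023065510550862645
top 2701 z 0.10236204930134199 tilt x -0.0035293715347566863 y 0.00038912811249273836
```

```bash
sleep 1
```

```text
(no output)
```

View pics/rect2.png

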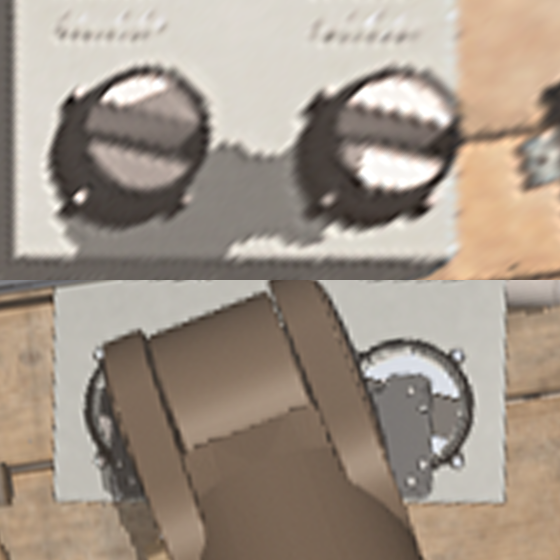

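View pics/top2.png

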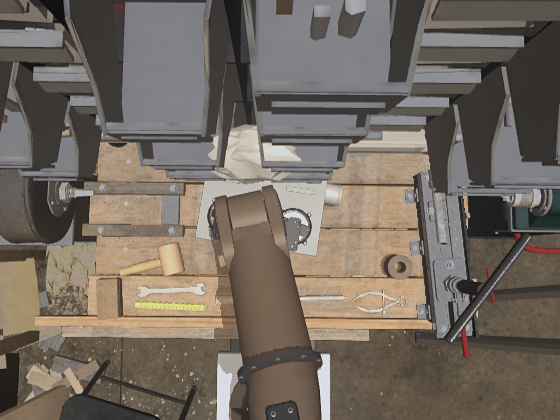

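Lid tilt is within noise (±0.004 rad). The top view suggests the hinge at s≈0.703. I'll refine this with the wrist camera from a nearer spot.

```bash
cat >> h.py <<'E'
def projf(c,X):
    p=X@c["R"].T+c["t"];rho=np.hypot(p[...,0],p[...,1]);th=np.arctan2(rho,p[...,2])
    k=th/np.maximum(rho,1e-9)*c["K"][0,0]
    return np.stack([c["K"][0,2]+k*p[...,0],c["K"][1,2]+k*p[...,1]],-1)
def rect(c,z,f=proj,r=(100,300),q=(-200,200),hs=None,yc=None):
    hs=HS if hs is None else hs; yc=YC if yc is None else yc
    r=np.arange(*r,.5)/1000;q=np.arange(*q,.5)/1000
    X=np.zeros((len(r),len(q),3));X[...,:2]=(hs-r)[:,None,None]*D+(yc-q)[None,:,None]*E
    X[...,2]=z
    uv=f(c,X).astype(np.float32)
    return cv2.remap(np.ascontiguousarray(c["color"][:,:,::-1]),uv[...,0],uv[...,1],cv2.INTER_CUBIC)
E
sed -i 's/HS=.699; YC=.111/HS=.702; YC=.112/' h.py
python3 - <<'E'
from h import *
from station import robot
p=bx(.26,-.0)
robot.move_ptp([*p,.30],quat(0.6))
c=robot.capture("wrist");cv2.imwrite("pics/w3.png",c["color"][:,:,::-1]);np.savez("w3.npz",**c)
cv2.imwrite("pics/rectw3.png",rect(c,.118,projf))
c2=robot.capture("top");np.savez("top3.npz",**c2);cv2.imwrite("pics/top3.png",rect(c2,.118))
print(robot.state()["t"],robot.state()["joint_pos"].round(2), (-c["R"].T@c["t"]).round(3))
E
```

```text
12.175 [-0.22  0.11 -0.01  1.88  0.    1.15  0.38] [0.412 0.109 0.439]
```

```bash
sleep 1
```

```text
(no output)
```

View pics/rectw3.png

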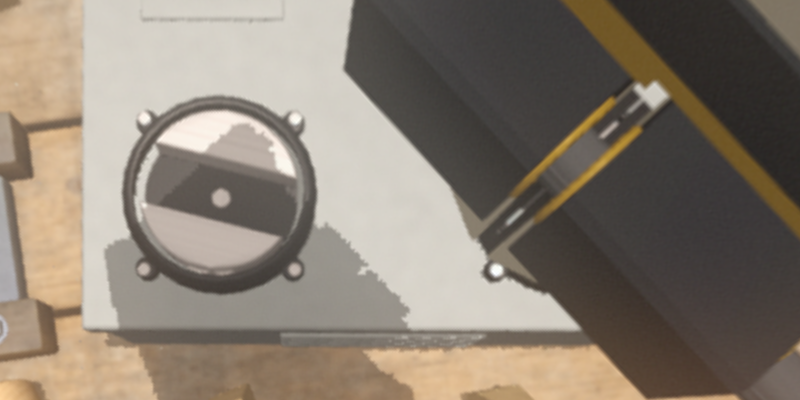

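View pics/top3.png

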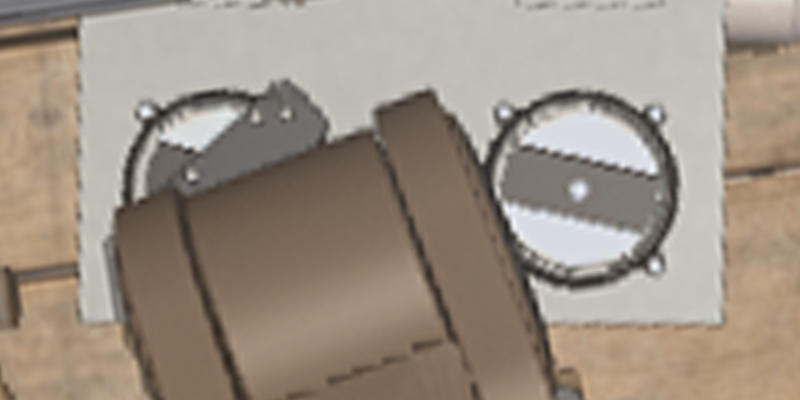

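View pics/w3.png

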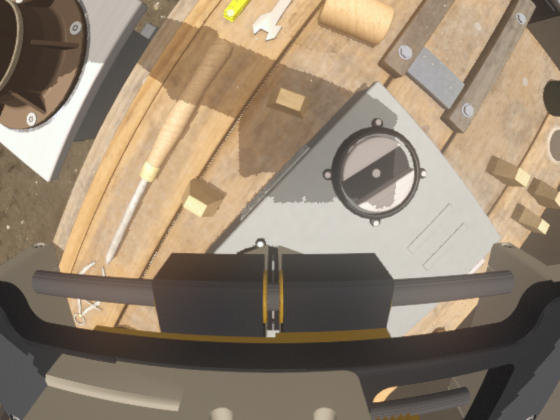

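The wrist view puts the left rotor centre at rectified (220,195), and the top view puts the right one at (582,189). They agree to within about 2 mm, and both slots are at about 0.22 rad. I'll use hinge s=0.701, yc=0.1115 and turn the left fastener first, fingers slightly spread along the slot.

```bash
sed -i 's/HS=.702; YC=.112/HS=.701; YC=.1115/' h.py
cat > turn.py <<'E'
from h import *
from station import robot
def insert(y,th0=.22,op=.028,z=.128):
    p=bx(.195,y);psi=YAW+np.pi/2-th0
    robot.move_ptp([*p,.20],quat(psi))
    robot.set_gripper(op,20)
    robot.wait(.2)
    f0=robot.state()["ft_force"]
    for zz in (.145,.138,.133,z):
        robot.move_l([*p,zz],speed=.05)
        s=robot.state();df=s["ft_force"]-f0;print(round(s["t"],2),s["ee_pos"].round(4),df.round(1),s["gripper_width"])
        if df[2]>8: print("BLOCKED");return False
    return True
def turn(y,th0,steps,z=.128,tmax=1.5):
    p=bx(.195,y);t0=robot.state()["ft_torque"]
    for th in steps:
        robot.move_l([*p,z],speed=.1,rotation=quat(YAW+np.pi/2-th))
        s=robot.state();M=Ro.from_quat(np.roll(s["ee_rot"],-1)).as_matrix();a=YAW+np.pi/2-np.arctan2(M[1,0],M[0,0])
        print(round(s["t"],2),round(th,2),"act",round(a,3),s["ee_pos"].round(4),s["ft_force"].round(1),(s["ft_torque"]-t0).round(2))
        if abs((s["ft_torque"]-t0)[2])>tmax: print("STOP");break
E
python3 - <<'E'
from turn import *
if insert(.09): turn(.09,.22,[.4,.6])
E
```

```text
14.93 [0.5296 0.1285 0.1454] [-0.4  0.4 -1.2] 0.028168075794837318
15.22 [0.529  0.1283 0.1376] [-1.2 -0.  -1.8] 0.028355943676318253
15.47 [0.5291 0.1283 0.1326] [-0.5 -0.1 -0.7] 0.028145849388023555
15.72 [0.5291 0.1283 0.1276] [-1.   1.5 -0.9] 0.028125603050929343
16.06 0.4 act 0.396 [0.5294 0.1285 0.1281] [ 0.8 -0.1 -0.4] [-0.13 -0.07  0.02]
16.41 0.6 act 0.594 [0.5293 0.1283 0.1281] [ 0.8 -1.   0.4] [-0.38 -0.18 -0.03]
```

Run:
```python
from turn import *
turn(.09,.22,[.8,1.0,1.2,1.4,1.55,1.62,1.69,1.75,1.80,1.85])
```

```text
16.76 0.8 act 0.793 [0.5292 0.1286 0.128 ] [0.2 0.7 0.6] [ 0.16  0.17 -0.03]
17.11 1.0 act 0.993 [0.529  0.1287 0.1279] [-1.   1.1  0.5] [ 0.43  0.42 -0.06]
17.46 1.2 act 1.193 [0.5288 0.1289 0.1279] [-2.1  3.3  0.1] [0.88 0.8  0.04]
17.81 1.4 act 1.394 [0.5287 0.1293 0.1279] [-2.2  4.6  0.8] [1.21 0.86 0.02]
18.11 1.55 act 1.544 [0.5287 0.1297 0.1279] [-3.4  6.2  1.4] [1.45 0.98 0.06]
18.36 1.62 act 1.614 [0.5287 0.13   0.1279] [-2.7  6.9 -0.2] [1.65 0.98 0.1 ]
18.61 1.69 act 1.683 [0.5287 0.1301 0.1279] [-3.4  6.3  1.2] [1.74 0.92 0.02]
18.86 1.75 act 1.743 [0.5288 0.1302 0.128 ] [-3.4  8.2  1.5] [1.83 0.94 0.06]
19.11 1.8 act 1.793 [0.5289 0.1305 0.128 ] [-2.3  7.9 -0.1] [1.94 0.86 0.22]
19.36 1.85 act 1.841 [0.5291 0.1306 0.128 ] [-1.3  7.9 -0.4] [1.91 0.69 1.13]
```

Torque rises sharply at 1.85, which is the hard stop. I'll go slightly further, back off, lift and look.

Run:
```python
from turn import *
turn(.09,.22,[1.87,1.69])
p=bx(.195,.09)
robot.move_l([*p,.22],speed=.12)
p=bx(.24,-.02)
robot.move_ptp([*p,.30],quat(.6))
c=robot.capture("wrist");np.savez("w4.npz",**c);cv2.imwrite("pics/w4r.png",rect(c,.118,projf))
print(robot.state()["t"])
```

```text
19.61 1.87 act 1.86 [0.5292 0.1307 0.1281] [-0.7  6.7 -0.1] [ 0.03 -0.1   0.33]
19.94 1.69 act 1.691 [0.5298 0.1288 0.1281] [ 0.9  3.2 -2.1] [-0.83 -0.55 -1.08]
21.8
```

View pics/w4r.png

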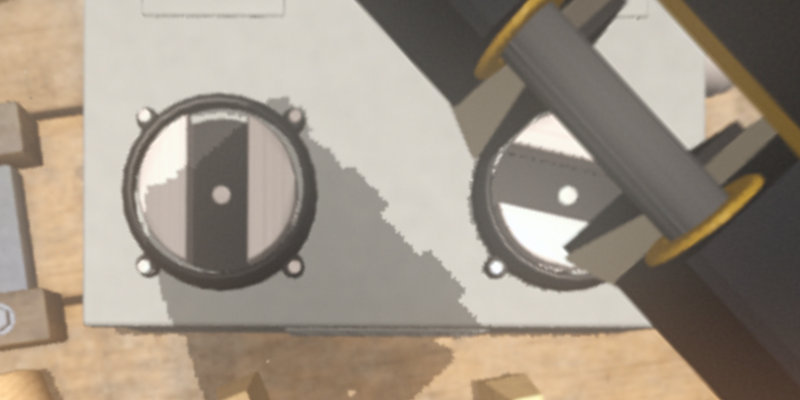

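The left slot now points straight to the front: its edges are vertical at columns 187 and 247, so it's within about 1° of the stop. Now the right one, which is still about 12° off.

Run:
```python
from turn import *
if insert(-.09): turn(-.09,.22,[.4,.6,.8,1.0,1.2,1.4,1.55,1.65,1.72,1.78,1.82,1.86,1.9,1.94],tmax=1.1)
```

```text
24.27 [ 0.5042 -0.0498  0.1453] [-0.6 -0.4  0.4] 0.028111297070404745
24.56 [ 0.5037 -0.0498  0.1377] [0.1 0.3 0.1] 0.02782907358907113
24.81 [ 0.5037 -0.0498  0.1326] [-0.2 -0.6 -0.4] 0.028140008522085216
25.06 [ 0.5038 -0.0498  0.1277] [-0.3 -0.6 -0.7] 0.027836001554491112
25.39 0.4 act 0.396 [ 0.5041 -0.0498  0.1281] [ 0.3 -0.4 -0.6] [-0.06 -0.06 -0.02]
25.74 0.6 act 0.594 [ 0.5039 -0.0498  0.128 ] [ 0.3 -0.7  0.1] [-0.15  0.04  0.  ]
26.09 0.8 act 0.793 [ 0.5037 -0.0497  0.1279] [-1.2  0.5  0.9] [-0.02  0.28  0.03]
26.44 1.0 act 0.993 [ 0.5036 -0.0495  0.1279] [-2.9  2.1  1.8] [0.38 0.65 0.11]
26.79 1.2 act 1.195 [ 0.5033 -0.0492  0.1278] [-4.4  3.7  1.9] [0.67 0.79 0.1 ]
27.14 1.4 act 1.394 [ 0.5032 -0.0488  0.1278] [-4.6  5.2  3.6] [0.98 0.92 0.11]
27.44 1.55 act 1.544 [ 0.5032 -0.0485  0.1278] [-4.6  7.9  3.5] [1.14 0.96 0.12]
27.69 1.65 act 1.644 [ 0.5032 -0.0482  0.1277] [-4.6  6.5  2.8] [1.28 0.98 0.14]
27.94 1.72 act 1.714 [ 0.5033 -0.0481  0.1278] [-4.7  6.8  3.5] [1.47 0.95 0.07]
28.19 1.78 act 1.773 [ 0.5033 -0.0479  0.1278] [-4.1  7.1  4.4] [1.57 0.9  0.13]
28.44 1.82 act 1.812 [ 0.5035 -0.0477  0.1278] [-3.   8.8  3.4] [1.67 0.8  0.57]
28.69 1.86 act 1.85 [ 0.5036 -0.0476  0.1279] [-4.   8.3  4.8] [1.6  0.83 1.36]
STOP
```

Same stop signature. I'll back off, lift and retreat clear of the box for a final look.

Run:
```python
from turn import *
turn(-.09,.22,[1.69])
robot.move_l([*bx(.195,-.09),.22],speed=.12)
robot.move_ptp([.40,-.05,.38],quat(.0))
c=robot.capture("wrist");np.savez("w5.npz",**c);cv2.imwrite("pics/w5r.png",rect(c,.118,projf))
q=robot.state()["joint_pos"].copy();q[0]+=.7;robot.move_j(q)
c=robot.capture("top");np.savez("top5.npz",**c);cv2.imwrite("pics/top5.png",np.ascontiguousarray(c["color"][:,:,::-1]));cv2.imwrite("pics/top5r.png",rect(c,.118))
c2=robot.capture("side");cv2.imwrite("pics/side5.png",c2["color"][:,:,::-1])
for c in (c,c2):
    W=cloud(c);L=W[...,:2]@D-HS;Y=W[...,:2]@E-YC
    m=(L>-.25)&(L<-.01)&(abs(Y)<.15)&(W[...,2]>.085)&(W[...,2]<.115)
    cc,nn,_=fitplane(W[m]);print(m.sum(),cc[2],-nn[:2]@D,nn[:2]@D)
s=robot.state();print(s["t"],s["ee_pos"],s["ft_force"].round(1))
```

```text
29.01 1.69 act 1.69 [ 0.5045 -0.0495  0.1281] [ 1.7  3.8 -0.5] [-0.88 -0.93 -1.23]
5718 0.10258522302932736 -1.493368867542553e-05 1.493368867542553e-05
3697 0.10048757906237869 -0.002864130103778247 0.002864130103778247
31.925 [ 0.27540339 -0.29441915  0.37835244] [-0.2 -0.1  0.8]
```

```bash
sleep 1
```

```text
(no output)
```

View pics/top5r.png

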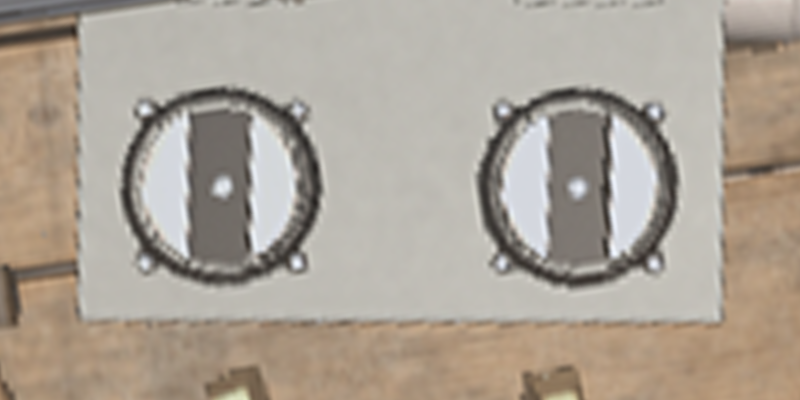

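View pics/top5.png

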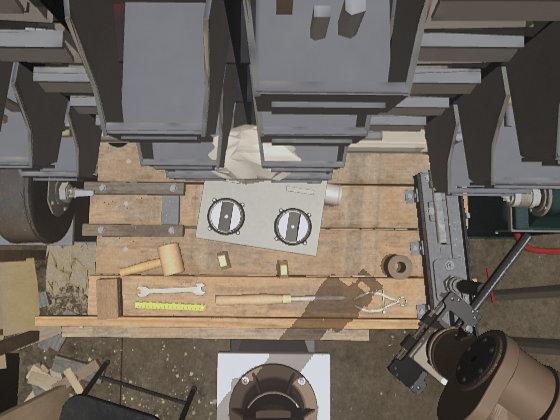

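View pics/side5.png

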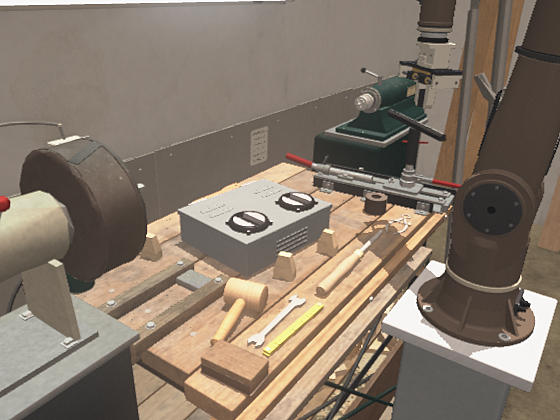

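In the top views both slots are square to the front edge (edges at columns 188/250 and 548/608). The blocks at (223,260) and (284,268) and the other items haven't moved, and the gripper hangs free with wrist force near 0.

Run:
```python
from station import robot
print(robot.hand_in())
s=robot.state();print(s["t"],s["ft_force"].round(1))
```

```text
the job is handed in; nothing more can be done
None
the job is handed in; nothing more can be done
```

The lid is shut, both fasteners are turned clockwise to the stop, and the job is handed in. It took about 32 s of the 64 s allowed. The hand-in reports no verdict, so the results below are my own last checks.

**What I did:** I pushed the lid down with the closed fingertips. It met the box at tip height 0.102 m, and I pressed to about 32 N. I then set the slightly spread fingers in each slot, left first, and turned until the torque rose to about 1.1–1.4 N m, which marked the stop. After that I backed off and moved the arm clear.

**Last checks:**
- **Lid:** the measured tilt is about 0.000 rad from the top camera and about 0.003 rad from the side camera, both well under the 0.015 limit.
- **Fasteners:** both slots look square to the front edge in the final top view. The left one also checked to within about 1° from the wrist camera.
- **Surroundings:** the blocks and loose items stand where they were in the images, judged by eye.
- **Contact:** the gripper hung free, with wrist force under 1 N.

**Disagreements:** the cameras differed by about 3 mm on the box's x position, and a rough side-camera reading was about 5 mm off in y. I used the average of the wrist and top readings, and both slots were entered without any contact force. The wrist camera also showed the fasteners about 175 mm apart instead of 180 mm, so I trusted the given dimensions there.

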